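Reset a popped breaker on the bench power console

TASK

An overload has popped out one of the three push-to-reset breakers on the bench power console. With the closed fingers, first switch the console's main rocker off by pressing its raised near half right down, then press the popped-out button in until it latches and stays in, and last switch the rocker on again by pressing its far half right down. Only press: do not press on the two breakers that are still in, and do not lift or shift the loose parts lying round the console.

Things in the scene. Friction and masses are not known exactly. Their poses are not given: they have to be found in the camera images.
- console: Grey steel power console fixed to the desk, 180 (x) x 292 (y) mm. Origin: centre of underside; x away from operator. Its panel rises at 15 degrees from a 38 mm high front lip (x = -90 mm) to a level deck 70 mm high (from x = 30) with three sockets, 81 mm high. Controls in one row at x = -36, where the panel is 52.5 mm high: main rocker at y = +103 (left), breakers at y = +33, -27, -87.
- main_rocker (a joint): Main switch: one grey rocker in a black frame, 25 mm across, 42 mm long up the slope, pivoted in its middle. 0: far half down, ON (at the start); 0.36 rad: near half down, OFF. It snaps over centre at about 3 N on the raised half and stays by itself. The half that is down lies parallel to the panel, 6 mm above it; the raised end stands 13 mm above it. The frame is 3.5 mm high.
- rocker_upper (a point): Point on the face of the rocker's far half, 14 mm from the pivot, to press for ON. It moves with the rocker, 5 mm along the panel normal from up to fully down. Axes turn with the rocker; at joint value 0.18: x up the slope, y along the pivot, z the panel normal.
- rocker_lower (a point): The same point on the rocker's near half, where to press it for OFF.
- reset_button (a joint): Travel (m) of the popped breaker's button, inwards along the panel normal: 0 = popped out, stop at 0.012. A spring pushes it out (1 N rising to 4 N); pressed beyond 0.0105 a spring bolt catches it and it stays at about 0.010 by itself. It cannot be pulled out again.
- reset_cap (a point): Centre of the top of the popped button's black cap (15 mm across). Popped, it stands 20 mm above the panel on a 10 mm white stem; latched, 10 mm, level with the other two buttons. z axis: panel normal, outwards; x axis: up the slope; y axis: the console's y.
- breaker_tripped: The popped breaker: its 28 mm washer, hexagon nut and 18 mm grey bush (6 mm high) on the panel; fixed. Origin: on its axis at the panel surface. It may be in any of the three breaker places.
- breaker_1: One of the two breakers that are in: same nut and bush, its black 15 mm button stands 10 mm above the panel. Fixed. Origin: on its axis at the panel surface.
- breaker_2: The other breaker that is in, the same as breaker_1.
- plug_shell_1: Loose black plug, 19 x 57 x 15 mm, lying on the desk in front of the console. Origin: centre of its underside.
- terminal_block_7: Loose white terminal strip, 17 x 50 x 15 mm, lying in front of the console. Origin: centre of its underside.
- toggle_switch_8: Loose blue toggle switch, 13 x 28 x 38 mm, standing in front of the console. Origin: centre of its underside.
- tape_blue: Loose roll of insulating tape, 67 mm across, 19 mm high, lying at the console's left. Origin: centre of its underside.

How it is judged (in metres and radians):
On the way, in this order (a step that is already met when the one before it is completed fails the run):
1. the rocker is switched off while the popped breaker is still out (value of joint main_rocker above 0.31 rad and value of joint reset_button below 0.003 m), for 0.2 s.
2. the popped breaker is pressed in with the rocker off (value of joint main_rocker above 0.31 rad and value of joint reset_button above 0.0088 m), for 0.2 s.
At the end, for the whole second after the job is handed in: the rocker is on again (below 0.05 rad, far half down) and the reset button stays latched in (more than 8.8 mm in), both by themselves with the robot clear (value of joint main_rocker below 0.05 rad and value of joint reset_button above 0.0088 m); the robot touches nothing.
It fails at once if a breaker that is still in is pressed (over 3 N) (contact force between any of breaker_1, breaker_2 and the fingers above 3 N).
It fails at once if a loose part is lifted or shifted by more than 15 mm (distance of any of plug_shell_1, terminal_block_7, toggle_switch_8, tape_blue from where it was at the start of the episode above 0.015 m).
It fails at once if a loose part is lifted off the desk (height (world z) of any of plug_shell_1, terminal_block_7, toggle_switch_8, tape_blue above 0.012 m).
It also fails if it takes over 40 s, if anything falls off the work surface, if the arm or the gripper's body presses on something with over 40 N, if the wrist force passes 120 N, or if a joint passes its speed limit or range.

ROBOT

A 6-joint arm with a two-finger parallel gripper is mounted at the origin on a cart in front of the work surface, level with it; the furniture and walls round the work are solid. World frame = base frame: x ahead of the robot, y to its left, z up, the work surface at z = 0. Lengths are in mm, angles in rad, forces in N, time in s.
With the tool pointing down it reaches from about 275 to 750 mm from the base axis. Payload 10.2 kg.
Tool frame: the origin (TCP) lies where the fingers leave the gripper's body, on its centre line; the fingertips stand 73 mm ahead of it and the grasp point (between the pads) lies 54 mm ahead of it; z points along the fingers, y is the line along which they close (so a half turn about z gives the same grasp; the last joint's range is limited). The gripper opens to 85 mm and grips with 20 to 120 N. Pads are 22 mm wide; open, the fingers measure 114 mm over their backs; the gripper's body (76 mm by 85 mm) begins 54 mm behind the grasp point. The pads swing forward as they close: fully open they stand 13 mm farther back than shut.
Start: joints at [1.034, 0.313, 1.498, -0, 1.331, -0.223], TCP at [162.068, 499.365, 303.894] pointing down, gripper open.
Joint ranges: [-2.94, 2.94], [-0.97, 2.17], [0.19, 2.56], [-1.23, 4.37], [0.02, 3.11], [-2.88, 2.88]. Speed limits (rad/s): [2.39, 2.39, 3.01, 3.14, 3.14, 3.14].

INTERFACE

Orientations are given as a unit quaternion [w, x, y, z].
In Python, from rig import ctrl gives the robot as it stands.
- The arm moves only by the shell command python3 -m creep 'ROWS' [OPENING] [FORCE]. ROWS is JSON, a list that holds one entry, the list of rows, each a list of 6 numbers: the shift along the world's x, y, z in units of 25 mm (1.0 is 25 mm), then the turn, a rotation vector about the world's x, y, z in units of 5 degrees (1.0 is 5 degrees). In form: [[[x, y, z, ax, ay, az], ...]]. A call has 1 to 20 rows; each row is the pose to reach, as a shift and turn from the pose commanded when the call began; what a row does not reach only later rows make up. A row lasts 1/12 s, in which the tool goes at most 41.7 mm and 7.16 degrees, less where a joint would pass 70% of its speed; a pose out of reach is approached as far as the arm can. A call with a gripper value outside its range is refused whole. OPENING is the finger opening in mm, from 0 to 85.4, set as the call begins (- or left out, the last holds). The fingers move at their own pace and stop on an object; FORCE is the grip in N (left out, the last holds). Time passes only in rows, so rows that repeat a pose let the fingers close. It gives the time, the measured TCP pose, the force, the opening and the grip force at its end, in the units of the state.
- ctrl.sense(): the state, without advancing time (a new reading comes with each control period).
- ctrl.capture(name): name is "scene" or "top"; returns a dict with "image" (400x640x3 uint8, red, green, blue), "fx", "fy", "cx", "cy" (pixels), "k1" (the pictures are not rectified: a ray, as slopes to the right and down, at radius r is drawn at 1 + k1 r^2 times it, then the intrinsics apply), "R" (3x3) and "t" (3): a world point X has camera coordinates R X + t. Camera axes: x right, y down, z forward; pixel columns grow to the right and rows downward; lengths in mm; the calibration is good to about 2 mm. A picture is of the moment at which its call begins. There is no depth.
- ctrl.finish_job(): hands the job in; it is judged then, once.
The state is a dict: "time_s": time; "joints": joint angles; "dq": joint speeds; "tau": joint torques, N m; "eef_pos": TCP position; "ee_rot": TCP orientation; "force": force on the tool from outside, world axes, zero at the start; "wrist_torque": the same for the moment, N m; "grip_width": opening from 0.0 (shut) to 1.0 (fully open); "grip_force": force on a finger pad.
Only numpy, scipy, OpenCV 4.12 (cv2) and the standard library are available. Lean on these libraries where they do the work, as an engineer would, in place of code of your own. Each camera call takes 0.05 s, during which the arm holds its last target. There are 200 camera calls.

## Working session

There is one attempt and no reset: what is moved stays moved. The work goes in short steps, Python scripts to look and compute and a shell command to move; the robot and the scene stay as the last step left them, time stands still between calls to the robot, and variables do not carry over. Pictures are saved under pics/ and viewed, at most 10 in all, crops included, and the job is handed in when it is done.

```bash
mkdir -p pics; ls
python3 - <<'E'
from rig import ctrl
import cv2,numpy as np
for n in("scene","top"):
    c=ctrl.capture(n); cv2.imwrite(f"pics/{n}0.png",c["image"][...,::-1])
    print(n,{k:np.round(c[k],4).tolist() for k in c if k!="image"}, (-np.array(c["R"]).T@np.array(c["t"])).round())
s=ctrl.sense(); print(s)
E
```

```text
pics
scene {'fx': 388.266, 'fy': 388.266, 'cx': 326.7466, 'cy': 193.2695, 'k1': 0.0192, 'R': [[0.6276, -0.7782, 0.0233], [-0.3672, -0.3223, -0.8726], [0.6865, 0.5391, -0.488]], 't': [-218.4458, 284.8205, 474.4251]} [ -84. -334.  485.]
top {'fx': 479.6686, 'fy': 479.6686, 'cx': 322.3275, 'cy': 188.8595, 'k1': -0.0011, 'R': [[-0.0021, -0.9999, 0.0128], [-0.995, 0.0008, -0.1], [0.0999, -0.013, -0.9949]], 't': [139.4546, 493.1617, 948.0358]} [396. 151. 991.]
{'time_s': 0.1, 'joints': array([ 1.03358653e+00,  3.13378844e-01,  1.49830426e+00, -1.62345145e-06,
        1.33097866e+00, -2.23433450e-01]), 'dq': array([-0.00134788, -0.00095494, -0.00129083, -0.00028417,  0.00025595,
        0.00135674]), 'tau': array([ 1.13845585e-03, -4.12900114e+01, -2.60147846e+01, -2.21429186e-04,
        2.93287289e-03, -1.46463279e-06]), 'eef_pos': array([162.00419612, 499.24487549, 303.42143781]), 'ee_rot': array([-1.97703376e-04,  1.56245147e-01,  9.87718162e-01, -4.96647171e-04]), 'force': array([-0.03828837, -0.11275847, -0.10817094]), 'wrist_torque': array([ 0.02581018, -0.03513423, -0.01582828]), 'grip_force': 0.0, 'grip_width': 1.0015817064223183}
```

View pics/scene0.png

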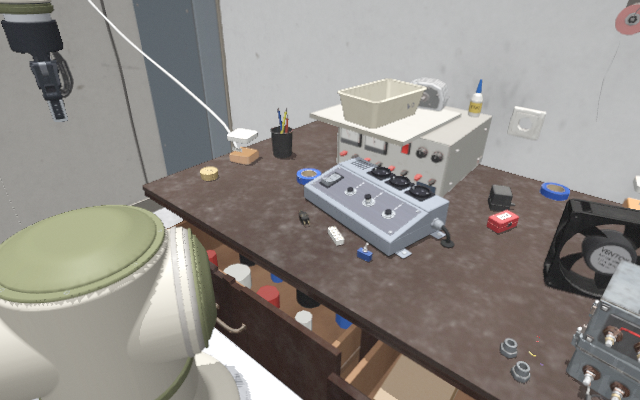

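View pics/top0.png

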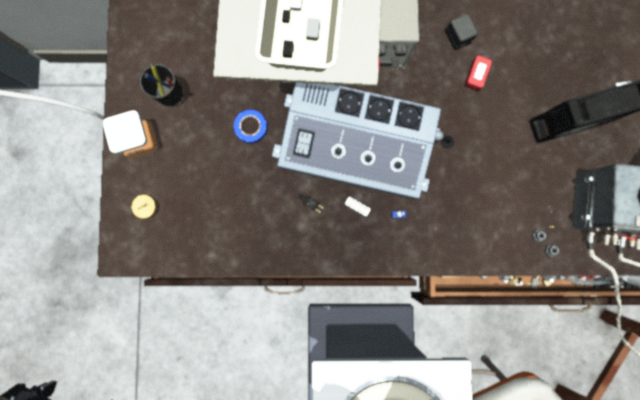

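The console spans about (275–440, 85–195) in the top view, with the rocker near (303,143) and breakers near (338,151), (368,158) and (398,164). In the scene view they are at about (330,180) and (350–388, 190–212). A shelf instrument stands behind the console. I'll enlarge both views.

Run:
```python
import cv2
a=cv2.imread("pics/top0.png")[75:205,265:450]; cv2.imwrite("pics/topc.png",cv2.resize(a,None,fx=4.3,fy=4.3,interpolation=cv2.INTER_CUBIC))
a=cv2.imread("pics/scene0.png")[150:270,295:455]; cv2.imwrite("pics/scenec.png",cv2.resize(a,None,fx=5,fy=5,interpolation=cv2.INTER_CUBIC))
```

```text
(no output)
```

View pics/topc.png

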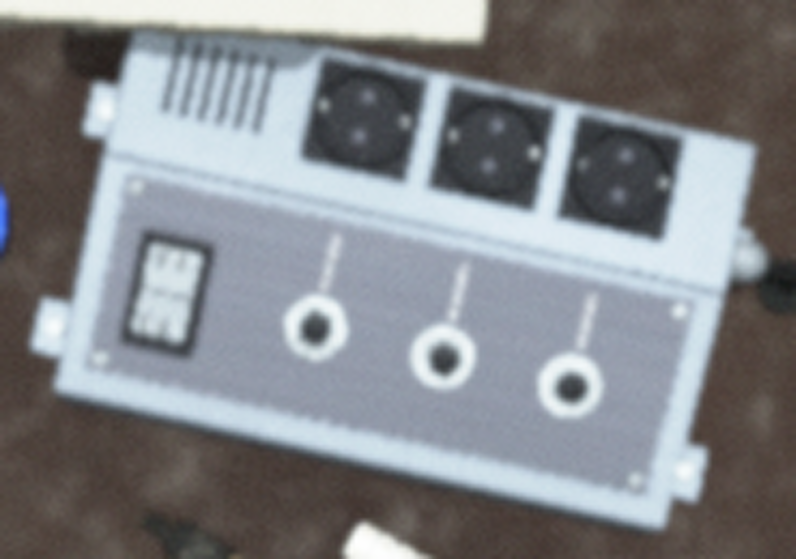

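View pics/scenec.png

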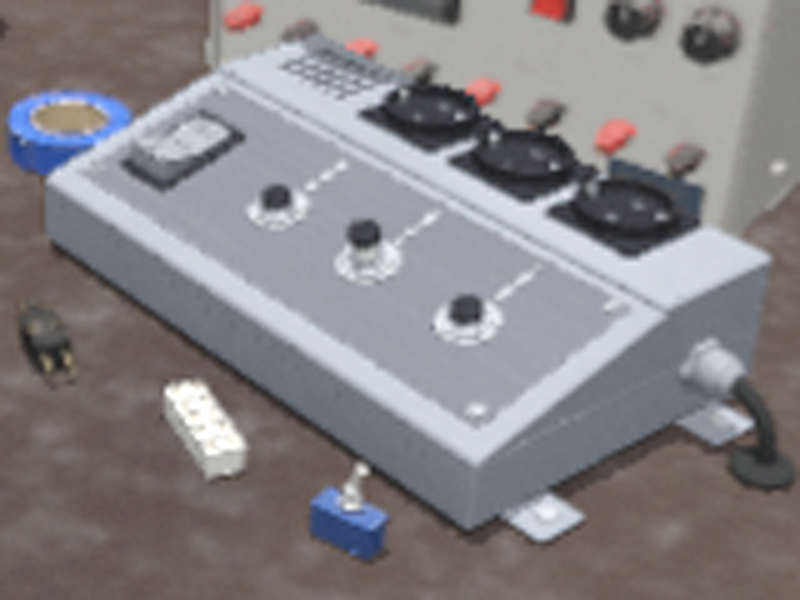

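The middle breaker is the popped one: its white stem shows at crop (367,245) in the scene view. The rocker's face is at top crop (168,293). Next I locate the caps and rocker by masks and rays.

```bash
cat > h.py <<'E'
import numpy as np,cv2
from rig import ctrl
def ray(c,uv):
    R=np.array(c["R"]);t=np.array(c["t"])
    d=(np.array(uv)-[c["cx"],c["cy"]])/[c["fx"],c["fy"]]; x=d.copy()
    for _ in range(10): x=d/(1+c["k1"]*(x@x))
    return -R.T@t, R.T@np.r_[x,1]
def plane(c,uv,z):
    o,d=ray(c,uv); return o+d*(z-o[2])/d[2]
def meet(r1,r2):
    A=np.c_[r1[1],-r2[1]]; s=np.linalg.lstsq(A,r2[0]-r1[0],rcond=None)[0]
    p,q=r1[0]+s[0]*r1[1],r2[0]+s[1]*r2[1]; return (p+q)/2,np.linalg.norm(p-q)
def blob(img,uv,r,thr):
    u,v=np.round(uv).astype(int); g=cv2.cvtColor(img,cv2.COLOR_RGB2GRAY)[v-r:v+r+1,u-r:u+r+1].astype(float)
    w=np.clip(thr-g,0,None); n,l=cv2.connectedComponents((w>0).astype(np.uint8)); w=w*(l==l[r,r]) if l[r,r] else w
    yy,xx=np.mgrid[-r:r+1,-r:r+1]; return np.array([u+(w*xx).sum()/w.sum(),v+(w*yy).sum()/w.sum()])
E
python3 - <<'E'
from h import *
T=ctrl.capture("top");S=ctrl.capture("scene")
c15,s15=np.cos(np.radians(15)),np.sin(np.radians(15))
ht=[10,20,10]
P=[];M=[]
for i,(a,b,y) in enumerate(zip([(315,327),(443,357),(570,386)],[(277,197),(365,233),(466,309)],[33,-27,-87])):
    ta=blob(T["image"],np.array(a)/4.3+[265,75],5,100); sb=blob(S["image"],np.array(b)/5+[295,150],5,80)
    z=52.5+ht[i]*c15; m,e=meet(ray(T,ta),ray(S,sb))
    pt=plane(T,ta,z); print(y,ta.round(1),sb.round(1),"top",pt.round(1),"scene",plane(S,sb,z-2).round(1),"meet",m.round(1),e.round(1))
    P.append(pt[:2]);M.append([-36-ht[i]*s15,y])
# rocker frame outer corners in the top view (frame top 3.5 above panel)
k=np.array([(145,230),(214,243),(190,357),(122,344)])/4.3+[265,75]
pt=np.mean([plane(T,u,52.5+3.4) for u in k],0); print("rocker",pt.round(1))
P.append(pt[:2]);M.append([-36-1,103])
P,M=np.array(P),np.array(M); p0,m0=P.mean(0),M.mean(0)
U,_,V=np.linalg.svd((M-m0).T@(P-p0)); Rz=(U@np.diag([1,np.linalg.det(U@V)])@V).T
t=p0-Rz@m0; print("yaw",np.arctan2(Rz[1,0],Rz[0,0]),"t",t.round(1),"res",(P-(M@Rz.T+t)).round(1))
n=lambda x,y,h,al=0:np.r_[Rz@[x-h*s15+al*c15,y]+t,52.5+h*c15+al*s15].round(1)
print("cap",n(-36,-27,20),"lower",n(-36,103,12,-14),"upper",n(-36,103,12,14))
E
```

```text
33 [337.7 151.5] [350.  189.2] top [563.2 108.9  62.2] scene [564.1 107.5  60.2] meet [564.1 108.2  59.8] 1.3
-27 [367.8 158.6] [367.7 196.8] top [547.5  51.1  71.8] scene [546.5  48.1  69.8] meet [548.5  50.1  68.1] 1.4
-87 [397.5 165.1] [387.8 211.9] top [536.2  -8.2  62.2] scene [535.9  -9.8  60.2] meet [536.8  -9.   59.3] 0.7
rocker [580.8 175.2  55.9]
yaw -0.23018319469683524 t [593.5  67.5] res [[-0.2  0.4]
 [ 0.2  0.5]
 [ 0.1  0.2]
 [-0.1 -1.1]]
cap [547.2  50.6  71.8] lower [565.7 179.8  60.5] upper [592.1 173.6  67.7]
```

```bash
cat >> h.py <<'E'
from scipy.spatial.transform import Rotation as Ro
YAW=-0.2302; Rz=Ro.from_euler('z',YAW); RP=Rz*Ro.from_euler('y',-15,degrees=True) # panel axes: x up slope, z normal
N=RP.apply([0,0,1]); O=np.r_[Rz.apply([-36,0,0])[:2]+[593.5,67.5],52.5]
pt=lambda al,y,h: O+RP.apply([al,y,h])
tcp=lambda al,y,h: pt(al,y,h)+73*N     # TCP with tips there
def now():
    s=ctrl.sense(); q=s["ee_rot"]; return s,s["eef_pos"],Ro.from_quat(np.r_[q[1:],q[0]])
def st():
    s,p,R=now(); tip=p+R.apply([0,0,73]); print(round(s["time_s"],2),"tip panel (al,y,h):",RP.inv().apply(tip-O).round(2),"tool x",RP.inv().apply(R.apply([1,0,0])).round(3),"F",s["force"].round(1),"w",round(s["grip_width"],3))
E
python3 - <<'E'
from h import *
s,p,R=now()
# goal: tool x = -panel x (nearest), z = -normal
G=RP*Ro.from_matrix(np.diag([-1,1,-1]))
print("turn/5deg",(np.degrees((G*R.inv()).as_rotvec())/5).round(3))
print("hover shift/25",((tcp(-15,103,50)-[162.07,499.37,303.89])/25).round(3), tcp(-15,103,50))
print("normal 10mm/25",(N*10/25).round(4))
E
```

```text
turn/5deg [-0.799 -2.895  0.953]
hover shift/25 [ 14.991 -12.512  -5.459] [536.84974518 186.5669084  167.42659096]
normal 10mm/25 [-0.1008  0.0236  0.3864]
```

```bash
python3 -m creep '[[[0.3,-0.25,0,0,0,0],[1,-0.8,0,-0.1,-0.3,0.1],[2,-1.65,0,-0.2,-0.6,0.2],[3,-2.5,0,-0.3,-0.9,0.3],[4,-3.3,0,-0.4,-1.2,0.4],[5,-4.2,0,-0.5,-1.5,0.5],[6,-5,0,-0.6,-1.9,0.6],[7,-5.8,0,-0.7,-2.2,0.7],[8,-6.7,0,-0.8,-2.5,0.8],[9,-7.5,-0.3,-0.8,-2.9,0.95],[10,-8.35,-0.8,-0.8,-2.9,0.95],[11,-9.2,-1.5,-0.8,-2.9,0.95],[12,-10,-2.3,-0.8,-2.9,0.95],[13,-10.85,-3.2,-0.8,-2.9,0.95],[13.8,-11.5,-4,-0.8,-2.9,0.95],[14.5,-12.1,-4.8,-0.8,-2.9,0.95],[14.9,-12.4,-5.3,-0.8,-2.9,0.95],[15,-12.5,-5.46,-0.8,-2.9,0.95],[15,-12.5,-5.46,-0.8,-2.9,0.95],[15,-12.5,-5.46,-0.8,-2.9,0.95]]]' 0 20
python3 - <<'E'
from h import *
st()
c=ctrl.capture("scene");cv2.imwrite("pics/s1.png",cv2.resize(c["image"][90:270,250:480,::-1],None,fx=3,fy=3))
E
```

```text
time_s: 1.87
eef_pos: [536.8, 187.0, 168.0]
ee_rot: [0.13, 0.114, 0.985, -0.015]
force: [0.1, -0.2, 1.0]
grip_width: -0.002
grip_force: 0.0
1.87 tip panel (al,y,h): [-14.9  103.49  50.59] tool x [-1.     0.    -0.001] F [ 0.1 -0.2  1. ] w -0.002
```

View pics/s1.png

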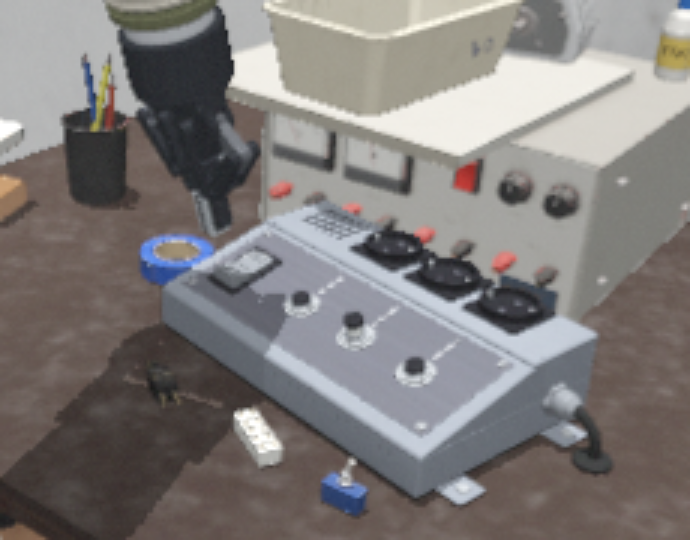

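The closed fingertips are at crop (215,225), above the near half of the rocker, and clear of everything. I'll press down along the panel normal.

```bash
python3 -m creep '[[[0.1,-0.02,-0.39,0,0,0],[0.2,-0.05,-0.77,0,0,0],[0.3,-0.07,-1.16,0,0,0],[0.35,-0.08,-1.35,0,0,0],[0.38,-0.09,-1.45,0,0,0],[0.4,-0.095,-1.55,0,0,0],[0.43,-0.1,-1.65,0,0,0],[0.45,-0.105,-1.72,0,0,0],[0.45,-0.105,-1.72,0,0,0]]]'; python3 -c "
from h import *
st()"
```

```text
time_s: 2.67
eef_pos: [548.5, 184.2, 124.5]
ee_rot: [0.13, 0.114, 0.985, -0.015]
force: [0.2, -0.2, 0.4]
grip_width: -0.005
grip_force: 0.0
2.67 tip panel (al,y,h): [-14.57 103.45   5.46] tool x [-1.     0.    -0.001] F [ 0.2 -0.2  0.4] w -0.005
```

```bash
python3 -m creep '[[[0.01,-0.002,-0.04,0,0,0],[0.02,-0.005,-0.08,0,0,0],[0.02,-0.005,-0.08,0,0,0],[0.02,-0.005,-0.08,0,0,0]]]'; python3 -c "
from h import *
st()
c=ctrl.capture('scene');cv2.imwrite('pics/s2.png',cv2.resize(c['image'][140:230,290:410,::-1],None,fx=5,fy=5))"
```

```text
time_s: 3.0
eef_pos: [548.7, 184.3, 124.2]
ee_rot: [0.13, 0.114, 0.985, -0.015]
force: [-11.0, -0.7, 17.5]
grip_width: -0.001
grip_force: 10.3
3.0 tip panel (al,y,h): [-14.43 103.56   5.09] tool x [-1.     0.    -0.002] F [-11.   -0.7  17.5] w -0.001
```

View pics/s2.png

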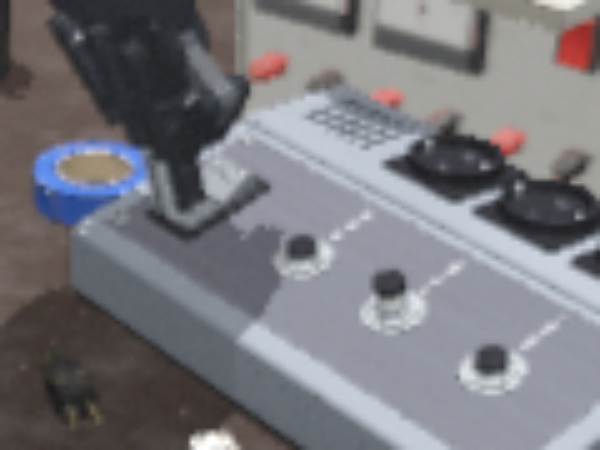

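The rocker has tipped: its far half stands up at crop (250,190), the tips are at the stop, and the middle button is still out. Next I compute the lift and the move to the cap.

Run:
```python
from h import *
c=tcp(-15,103,50)+np.array([.47,-.11,-1.80])*25
for g in [(-15,103,40),(0,-27,40),(0,-27,21)]: print(g,((tcp(*g)-c)/25).round(3))
```

```text
(-15, 103, 40) [-0.369  0.086  1.414]
(0, -27, 40) [-0.991 -5.109  1.569]
(0, -27, 21) [-0.8   -5.154  0.835]
```

```bash
python3 -m creep '[[[-0.05,0.01,0.2,0,0,0],[-0.15,0.035,0.6,0,0,0],[-0.27,0.06,1.05,0,0,0],[-0.37,0.09,1.41,0,0,0],[-0.42,-0.4,1.43,0,0,0],[-0.5,-1.1,1.45,0,0,0],[-0.6,-1.9,1.47,0,0,0],[-0.7,-2.7,1.5,0,0,0],[-0.8,-3.5,1.52,0,0,0],[-0.9,-4.2,1.55,0,0,0],[-0.96,-4.8,1.57,0,0,0],[-0.99,-5.11,1.57,0,0,0],[-0.99,-5.11,1.57,0,0,0],[-0.99,-5.11,1.57,0,0,0]]]'
python3 - <<'E'
from h import *
st()
c=ctrl.capture('scene');cv2.imwrite('pics/s3.png',cv2.resize(c['image'][120:240,290:430,::-1],None,fx=5,fy=5))
E
```

```text
time_s: 4.22
eef_pos: [524.2, 56.5, 162.0]
ee_rot: [0.13, 0.114, 0.985, -0.015]
force: [1.0, -0.4, -0.3]
grip_width: -0.0
grip_force: 0.0
4.22 tip panel (al,y,h): [  0.41 -26.43  40.3 ] tool x [-1.     0.001 -0.001] F [ 1.  -0.4 -0.3] w -0.0
```

View pics/s3.png

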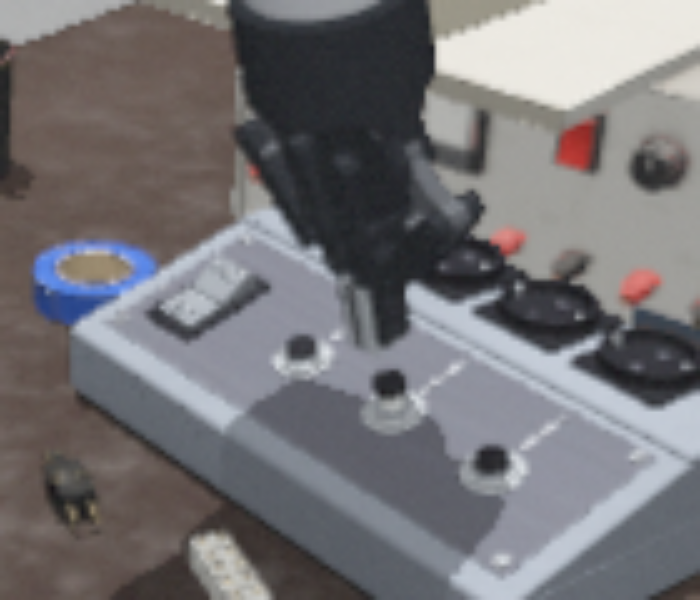

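The rocker stays off with its near half down (crop (190,310)). The fingers are above the popped button (390,385), so I'll press it.

```bash
python3 -m creep '[[[0.06,-0.015,-0.25,0,0,0],[0.14,-0.03,-0.53,0,0,0],[0.2,-0.05,-0.77,0,0,0],[0.24,-0.055,-0.92,0,0,0],[0.28,-0.065,-1.07,0,0,0],[0.31,-0.07,-1.17,0,0,0],[0.325,-0.075,-1.25,0,0,0],[0.325,-0.075,-1.25,0,0,0],[0.325,-0.075,-1.25,0,0,0]]]'; python3 -c "
from h import *
st()"
```

```text
time_s: 5.02
eef_pos: [532.1, 54.6, 130.4]
ee_rot: [0.13, 0.114, 0.985, -0.015]
force: [-2.2, 3.3, 2.4]
grip_width: -0.0
grip_force: 1.7
5.02 tip panel (al,y,h): [  0.05 -26.51   7.63] tool x [-1.  0. -0.] F [-2.2  3.3  2.4] w -0.0
```

```bash
python3 -m creep '[[[0.007,-0.002,-0.03,0,0,0],[0.015,-0.004,-0.06,0,0,0],[0.015,-0.004,-0.06,0,0,0],[0.015,-0.004,-0.06,0,0,0]]]'; python3 -c "
from h import *
st()"
```

```text
time_s: 5.35
eef_pos: [532.4, 54.5, 129.8]
ee_rot: [0.13, 0.114, 0.985, -0.015]
force: [-9.6, 2.7, 12.7]
grip_width: 0.005
grip_force: 8.0
5.35 tip panel (al,y,h): [  0.23 -26.52   6.97] tool x [-1.     0.    -0.001] F [-9.6  2.7 12.7] w 0.005
```

Stop reached at the expected depth. Next I lift and move over the rocker's far half.

Run:
```python
from h import *
c=tcp(-15,103,50)+np.array([.47-.99+.34,-.11-5.11-.079,-1.80+1.57-1.31])*25
for g in [(0,-27,40),(15,103,40),(15,103,14),(15,103,5)]: print(g,((tcp(*g)-c)/25).round(3))
```

```text
(0, -27, 40) [-0.341  0.08   1.309]
(15, 103, 40) [1.409 5.011 1.464]
(15, 103, 14) [1.671 4.949 0.46 ]
(15, 103, 5) [1.762 4.928 0.112]
```

```bash
python3 -m creep '[[[-0.05,0.01,0.2,0,0,0],[-0.15,0.035,0.6,0,0,0],[-0.25,0.06,1,0,0,0],[-0.34,0.08,1.31,0,0,0],[-0.2,0.5,1.33,0,0,0],[0.05,1.2,1.35,0,0,0],[0.35,2,1.38,0,0,0],[0.6,2.8,1.4,0,0,0],[0.9,3.6,1.42,0,0,0],[1.15,4.3,1.44,0,0,0],[1.33,4.8,1.46,0,0,0],[1.41,5.01,1.46,0,0,0],[1.41,5.01,1.46,0,0,0],[1.41,5.01,1.46,0,0,0]]]'
python3 - <<'E'
from h import *
st()
c=ctrl.capture('scene');cv2.imwrite('pics/s4.png',cv2.resize(c['image'][120:240,290:430,::-1],None,fx=5,fy=5))
E
```

```text
time_s: 6.52
eef_pos: [567.6, 179.3, 165.6]
ee_rot: [0.13, 0.114, 0.985, -0.015]
force: [1.2, -0.2, -0.3]
grip_width: -0.0
grip_force: 0.0
6.52 tip panel (al,y,h): [ 15.12 102.95  40.02] tool x [-1.     0.    -0.001] F [ 1.2 -0.2 -0.3] w -0.0
```

View pics/s4.png

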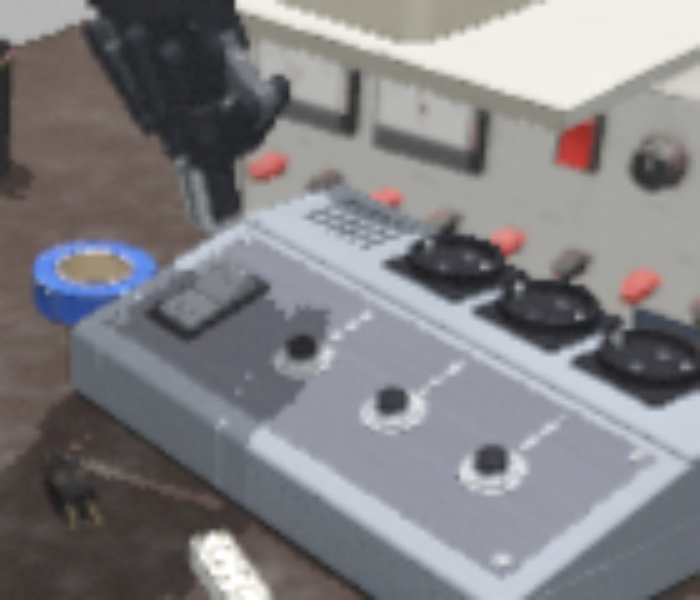

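The middle button is now latched, level with the others (crop (392,400)), and the fingers are over the far half. I'll press for ON.

```bash
python3 -m creep '[[[0.07,-0.015,-0.27,0,0,0],[0.15,-0.035,-0.58,0,0,0],[0.22,-0.05,-0.85,0,0,0],[0.26,-0.06,-1,0,0,0],[0.29,-0.07,-1.12,0,0,0],[0.32,-0.075,-1.22,0,0,0],[0.34,-0.08,-1.31,0,0,0],[0.36,-0.085,-1.38,0,0,0],[0.36,-0.085,-1.38,0,0,0],[0.36,-0.085,-1.38,0,0,0]]]'; python3 -c "
from h import *
st()"
```

```text
time_s: 7.4
eef_pos: [576.5, 177.7, 131.9]
ee_rot: [0.13, 0.114, 0.985, -0.015]
force: [-8.4, -0.6, 11.4]
grip_width: 0.002
grip_force: 6.8
7.4 tip panel (al,y,h): [ 15.08 103.41   5.2 ] tool x [-1. -0. -0.] F [-8.4 -0.6 11.4] w 0.002
```

Stopped at full depth, as on the near half. Retract and check.

```bash
python3 -m creep '[[[-0.05,0.01,0.2,0,0,0],[-0.15,0.035,0.6,0,0,0],[-0.27,0.06,1.05,0,0,0],[-0.4,0.09,1.6,0,0,0],[-0.6,0.12,2.3,0,0,0],[-0.8,0.15,3,0,0,0],[-1,0.2,3.6,0,0,0],[-1,0.2,4,0,0,0],[-1,0.2,4,0,0,0],[-1,0.2,4,0,0,0]]]'
python3 - <<'E'
from h import *
st()
c=ctrl.capture('scene');cv2.imwrite('pics/s5.png',cv2.resize(c['image'][120:240,290:430,::-1],None,fx=5,fy=5))
E
```

```text
time_s: 8.23
eef_pos: [551.9, 182.5, 231.2]
ee_rot: [0.13, 0.114, 0.985, -0.015]
force: [-0.9, -1.6, -0.2]
grip_width: -0.0
grip_force: 0.0
8.23 tip panel (al,y,h): [ 16.71 102.55 107.59] tool x [-1.     0.    -0.001] F [-0.9 -1.6 -0.2] w -0.0
```

View pics/s5.png

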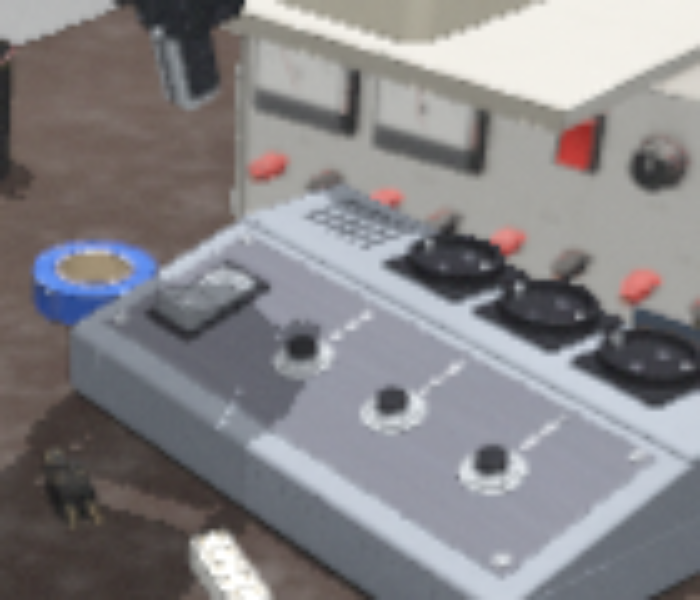

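The rocker's far half is down (crop (225,280)) and its near half is raised. The middle button is latched and the robot is clear.

```bash
python3 -c "
from rig import ctrl
print(ctrl.finish_job())"
```

```text
the job is handed in; nothing more can be done
None
```

The job is handed in: I switched the rocker off, pressed the popped middle breaker until it latched, and switched the rocker on again; the last picture shows both in place and the arm clear, but no verdict came back.

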